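# Fit the roller yoke and lay the punty

### The job

Set up the glassblower's bench rest: take the loose roller yoke out of the wooden tool block and slide its stem down into the empty post holder on the steel rail, pressing gently past the side spring plunger until it snaps into the stem's groove and the collar sits fully home on the holder, with the yoke squared up to the rail's other fork. Then lay the punty rod across the two forks, between the rollers of each, without dropping it, let go, and leave the other things on the bench undisturbed.

Things in the scene. Friction and masses are not known exactly. Their poses are not given: they have to be found in the camera images.
- yoke: Loose roller yoke, steel, 0.33 to 0.44 kg. Origin: centre of its 30 mm collar's underside; z up the stem's axis. At the start it stands in one of the tool block's two holes, collar on the block (a plain stop pin is in the other). Above the collar (8 mm) and neck (18 mm wide) is a fork 20 mm thick along y, 84 mm wide along x, z = 18 to 81 mm. A half turn about z looks the same.
- yoke_grip (a point): Middle of the yoke's solid cross block (z = 18 to 48 mm), 34 mm above the yoke's origin: the place to grip it, from above, jaws closing along the yoke's y on the flat faces 20 mm apart.
- yoke_foot (a point): Centre of the foot of the yoke's stem, 70 mm below its origin. The stem is round, 18 mm wide, its last 6 mm tapering to 10 mm. A groove 2 mm deep, 2.5 mm wide at its floor with 45-degree flanks, runs round the stem, centred 32 mm below the yoke's origin. It goes home with 20 N or less on it; harder pressing, or wedging it sideways in the bore, marks the bore.
- yoke_saddle (a point): Where the axis of a 12 mm rod lies when it rests between the yoke's two rollers: 66.5 mm above the yoke's origin. The rollers are 26 mm wide, turn freely on axles along y, 17 mm either side of the middle, 58 mm above the origin.
- toolblock: Fixed wooden tool block, 80 mm (x) by 190 mm (y) by 80 mm high; origin at the centre of its underside. Two loose upright holes, 24 mm wide and 75 mm deep, at y = -45 and +45 mm.
- rail: Fixed steel rest: foot rail 60 mm (x) by 340 mm (y) by 14 mm, origin at the centre of its underside. At y = +120 mm stands a fixed fork like the yoke's. At x = 0, y = -120 mm stands the post holder, a square sleeve 40 by 40 mm set by hand in a clamp: its flat top is anywhere from 86 to 110 mm above the bench. Bore: vertical, 19 mm wide (stem 18), 74 mm deep, 1.5 mm chamfer.
- plunger (a joint): Travel of the spring plunger in m: 0 out, 0.005 fully pressed. Its ball nose (radius 3.5 mm) stands 4 mm into the bore from the rail's +x side, 32 mm below the holder's top. Spring 6.3 N plus 1.8 N per mm. The stem needs about 8 to 18 N down to pass it, more than its own weight. About 0.002 on the plain stem, 0.0005 in the groove, which it meets when the collar lands.
- rail_saddle (a point): Point on the rail's fixed fork where the axis of a 12 mm rod lies when it rests between the two rollers: 164.5 mm above the bench.
- punty: Short steel punty rod, 12 mm in diameter, 440 mm long along its y, 0.24 to 0.36 kg; origin at its middle. It starts level, axis 40 mm above the bench, on a low wooden cradle (300 by 50 mm) whose four lips (to 48 mm high) stand 120 mm either side of the cradle's middle, within 20 mm of the rod's middle. Grip it near its middle.
- stop_pin: Bystander: plain steel pin, 30 mm collar, 14 mm shank standing 51 mm above the tool block, in the other hole. Origin: centre of the collar's underside.
- jacks: Bystander: glassblower's jacks, long steel tweezers lying flat, 270 mm long along x. Origin on the bench where the blades join the handles.
- cherry_block: Bystander: wooden shaping cup, 84 mm wide, 45 mm high, with a 150 mm handle along its x. Origin: centre of the cup's underside.
- tumbler: Bystander: glass tumbler, 72 mm wide, 95 mm high. Origin: centre of its underside.
- wax_tin: Bystander: round aluminium tin, 65 mm wide, 30 mm high. Origin: centre of its underside.
- frit_jar: Bystander: green glass jar with a steel cap, 64 mm wide, 90 mm high. Origin: centre of its underside.
- paddle: Bystander: cork paddle lying flat, blade 110 by 75 mm along +x, 200 mm rod handle along -x. Origin on the bench where they meet.
There are look-alikes about, which are no part of the job. There is more than one size of the yoke; the one meant has the size given above.

How it is judged (in metres and radians):
On the way:
1. the yoke is home in the post holder: down on it, upright, with the plunger snapped into the groove (z of yoke in the frame of rail between 0.0825 and 0.1125 m and x of yoke in the frame of rail between -0.003 and 0.003 m and y of yoke in the frame of rail between -0.123 and -0.117 m and angle between yoke's own z axis and vertical below 0.05 rad and value of joint plunger below 0.0015 m), for 0.2 s.
At the end, for the whole second after the job is handed in: the yoke stands upright, home in the holder with the plunger in its groove (travel under 1.5 mm) and squared to the rail within 0.2 rad; the punty lies between the rollers of both forks (axis within 5 mm of both saddle points, each 20 mm or more from its ends); all released and at rest (all of step 1 and angle between the y axis of yoke and the y axis of rail, either way round below 0.2 rad and x of yoke_saddle in the frame of punty between -0.005 and 0.005 m and z of yoke_saddle in the frame of punty between -0.005 and 0.005 m and x of rail_saddle in the frame of punty between -0.005 and 0.005 m and z of rail_saddle in the frame of punty between -0.005 and 0.005 m and y of yoke_saddle in the frame of punty between -0.2 and 0.2 m and y of rail_saddle in the frame of punty between -0.2 and 0.2 m and linear speed of each of punty, yoke below 0.02 m/s); the robot touches nothing.
It fails at once if the yoke is forced: its contact with the holder or rail passes 40 N (contact force between yoke and rail above 40 N).
It fails at once if the punty is dropped (over 0.6 m/s while out of the fingers) (linear speed of punty above 0.6 m/s and not (contact force between the fingers and punty above 0.1 N)).
It fails at once if a bystander is moved by more than 40 mm (distance of any of jacks, cherry_block, tumbler, wax_tin, frit_jar, paddle, stop_pin from where it was at the start of the episode above 0.04 m).
It also fails if it takes over 72 s, if anything falls off the work surface, if the arm or the gripper's body presses on something with over 40 N, if the wrist force passes 120 N, or if a joint passes its speed limit or range.

### The arm

A 6-joint arm with a two-finger parallel gripper is mounted at the origin on the work surface. World frame = base frame: x ahead of the robot, y to its left, z up, the work surface at z = 0. Lengths are in mm, angles in rad, forces in N, time in s.
With the tool pointing down it reaches from about 350 to 975 mm from the base axis. Payload 7.1 kg.
Tool frame: the origin (TCP) lies between the finger pads; the fingertips stand 11 mm ahead of it and the grasp point (between the pads) lies 8 mm behind it; y points along the fingers, z is the direction in which the jaws open and shut, and the axes are right-handed (so a half turn about y gives the same grasp; the last joint's range is limited). The gripper opens to 88 mm and grips with 3 to 60 N. Pads are 20 mm wide; open, the fingers measure 115 mm over their backs; the gripper's body (75 mm by 178 mm) begins 61 mm behind the grasp point.
Start: joints at [1.127, 0.423, 1.63, -0, 1.089, -0.019], TCP at [257.554, 569.448, 233.675] pointing down, gripper open.
Joint ranges: [-3, 3], [-0.9, 2.11], [0.09, 2.58], [-1.31, 4.45], [0.11, 2.69], [-2.54, 2.54]. Speed limits (rad/s): [2.39, 2.39, 3.01, 3.14, 3.14, 3.14].

### API

Orientations are given as a rotation vector (axis times angle).
In Python, from rig import goto, move_linear, move_j, move_gripper, sleep, solve_ik, grab_frame, MotionError, hand_in, recognise, silhouettes, read_time_s, read_joint_positions, read_joint_velocities, read_effort, read_eef_pos, read_ee_rot, read_ft_force, read_moment, read_gripper_width gives the robot as it stands. Calls block until the motion is done:
- goto(position, orientation): joint-space move of the TCP to a pose.
- move_linear(position, rotation=None, velocity=150): straight line of the TCP; rotation=None keeps the orientation; velocity is the mean speed in mm/s.
- move_j(angles): joint-space move.
- move_gripper(opening, grip_force=None): finger opening in mm; grip_force is the grip in N (None keeps the last); returns when the fingers have stopped.
- sleep(seconds).
- solve_ik(position, orientation): joint angles nearest the present ones, or None.
- grab_frame(name): name is "scene" or "top"; returns a dict with "pixels" (400x640x3 uint8, blue, green, red), "vertical_fov" (degrees; the focal length in pixels is half the picture's height over the tangent of half this angle, whatever the lens; pixels are square), "cx", "cy" (the principal point, pixels), "world_to_cam" (4x4, takes a point from world to camera coordinates). Camera axes: x right, y down, z forward; pixel columns grow to the right and rows downward; lengths in mm; the calibration is good to about 2 mm. A picture is of the moment at which its call begins. There is no depth.
A pose or a line that the arm cannot do raises MotionError and nothing moves.
- hand_in(): hands the job in, once; it reports no verdict.
Trained networks look in a picture, given as the dict that the camera call returned (one of the last four; its "shot" number tells which), for a name from the list of things; names that differ only in an ending like _2 or _b are one class to them, and where a whole thing is asked for, a point or a joint stands for the part that bears it (a point fixed in the world has none). Each returns a list of dicts, best first, with "conf" (0 to 1); they miss things now and then, are a little off and sometimes report something else, mostly with a low value. They report only what shows in the picture. A call takes as long as a camera call. They do not tell look-alikes from the thing itself.
- recognise(name, picture): "at" ([column, row] in pixels, amid what is visible of it).
- silhouettes(name, picture): "pixels" (400x640 bool, what is visible of it) and "at" ([column, row] in pixels, amid what is visible of it).
Readings, each from a call of its own:
- read_time_s(): time.
- read_joint_positions(): joint angles.
- read_joint_velocities(): joint speeds.
- read_effort(): joint torques, N m.
- read_eef_pos(): TCP position.
- read_ee_rot(): TCP orientation.
- read_ft_force(): force on the tool from outside, world axes, zero at the start.
- read_moment(): the same for the moment, N m.
- read_gripper_width(): finger opening in mm.
Only numpy, scipy, OpenCV 4.12 (cv2) and the standard library are available. Lean on these libraries where they do the work, as an engineer would, in place of code of your own. Each camera call takes 0.05 s, during which the arm holds its last target. There are 200 camera calls.

## Working session

There is one attempt and no reset: what is moved stays moved. The work goes in short steps, each a Python script; the robot and the scene stay as the last script left them, time stands still between calls to the robot, and variables do not carry over. Pictures are saved under pics/ and viewed, about 8 in all and at most 12, crops included, and the job is handed in when it is done.

```bash
ls; mkdir -p pics; cat > h.py <<'E'
import numpy as np, cv2
from rig import *
def cam(f):
    h=f["pixels"].shape[0]; fl=h/2/np.tan(np.radians(f["vertical_fov"])/2)
    return np.array([[fl,0,f["cx"]],[0,fl,f["cy"]],[0,0,1]]), np.array(f["world_to_cam"])
def proj(f,P):
    K,T=cam(f); p=(T[:3,:3]@np.atleast_2d(P).T).T+T[:3,3]; q=(K@p.T).T; return q[:,:2]/q[:,2:]
def ray(f,uv):
    K,T=cam(f); d=T[:3,:3].T@np.linalg.inv(K)@np.array([uv[0],uv[1],1.]); o=-T[:3,:3].T@T[:3,3]; return o,d/np.linalg.norm(d)
def atz(f,uv,z):
    o,d=ray(f,uv); return o+d*(z-o[2])/d[2]
E
python3 - <<'E'
from h import *
names="yoke toolblock rail punty stop_pin jacks cherry_block tumbler wax_tin frit_jar paddle".split()
print(read_time_s(),read_ee_rot())
for c in("scene","top"):
    f=grab_frame(c); cv2.imwrite(f"pics/{c}0.png",f["pixels"]); K,T=cam(f)
    print(c,K[0,0],f["cx"],f["cy"],np.round(-T[:3,:3].T@T[:3,3]),f.keys())
    for n in names:
        print(n,[(np.round(d["at"]).tolist(),round(d["conf"],2),np.round(atz(f,d["at"],0)[:2]).tolist()) for d in recognise(n,f)])
E
```

```text
pics
0.0 [-1.54645689  0.33351346 -0.33298019]
scene 384.2685751272444 314.4094718903966 198.09070932417853 [1274.   99.  842.] dict_keys(['pixels', 'vertical_fov', 'cx', 'cy', 'world_to_cam', 'shot'])
yoke [([284.0, 176.0], 0.76, [333.0, -178.0]), ([249.0, 194.0], 0.68, [436.0, -268.0]), ([272.0, 252.0], 0.66, [650.0, -136.0])]
toolblock [([234.0, 216.0], 0.58, [533.0, -285.0])]
rail []
punty [([385.0, 203.0], 0.92, [402.0, 161.0]), ([248.0, 194.0], 0.28, [437.0, -270.0])]
stop_pin [([249.0, 192.0], 0.69, [427.0, -269.0]), ([218.0, 196.0], 0.47, [459.0, -360.0])]
jacks [([240.0, 162.0], 0.92, [282.0, -347.0])]
cherry_block [([494.0, 233.0], 0.79, [472.0, 476.0]), ([219.0, 196.0], 0.21, [458.0, -358.0])]
tumbler [([381.0, 297.0], 0.76, [737.0, 167.0])]
wax_tin [([461.0, 249.0], 0.88, [550.0, 376.0])]
frit_jar [([225.0, 263.0], 0.77, [705.0, -250.0]), ([253.0, 193.0], 0.67, [428.0, -255.0])]
paddle [([146.0, 242.0], 0.58, [674.0, -495.0]), ([238.0, 159.0], 0.36, [268.0, -356.0])]
top 460.1269955041765 308.0016250996775 202.54811915262871 [ 437.  -23. 1301.] dict_keys(['pixels', 'vertical_fov', 'cx', 'cy', 'world_to_cam', 'shot'])
yoke [([397.0, 205.0], 0.69, [540.0, -278.0]), ([360.0, 242.0], 0.67, [432.0, -173.0]), ([344.0, 141.0], 0.57, [721.0, -124.0]), ([380.0, 196.0], 0.53, [564.0, -230.0])]
toolblock [([399.0, 200.0], 0.56, [552.0, -283.0])]
rail [([262.0, 178.0], 0.82, [610.0, 108.0]), ([247.0, 237.0], 0.25, [440.0, 145.0])]
punty [([240.0, 238.0], 0.86, [439.0, 164.0])]
stop_pin []
jacks [([424.0, 300.0], 0.74, [276.0, -355.0])]
cherry_block [([134.0, 220.0], 0.66, [484.0, 465.0])]
tumbler [([244.0, 112.0], 0.61, [800.0, 164.0])]
wax_tin [([166.0, 192.0], 0.84, [565.0, 380.0]), ([472.0, 159.0], 0.59, [675.0, -493.0])]
frit_jar [([384.0, 129.0], 0.67, [758.0, -238.0]), ([384.0, 194.0], 0.55, [570.0, -240.0])]
paddle [([472.0, 163.0], 0.69, [662.0, -490.0])]
```

View pics/scene0.png

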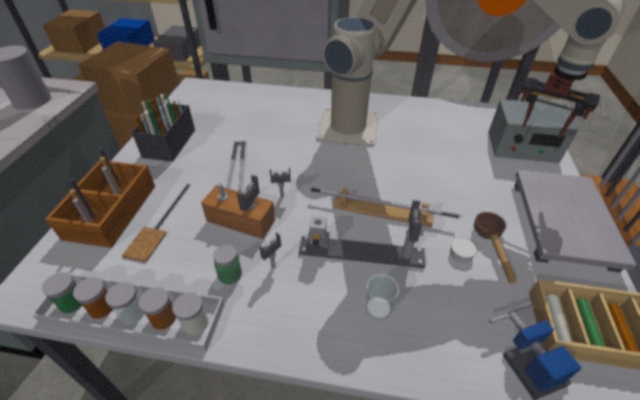

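View pics/top0.png

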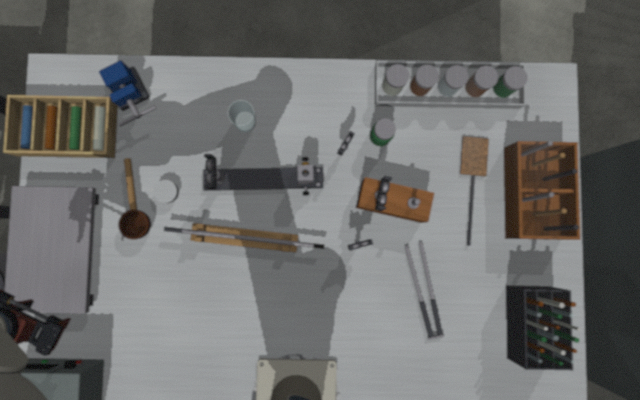

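The scene picture shows the block with the loose yoke (~248,193) and pin (~221,193), two look-alike yokes on stands (280,178 and 270,250), and the rail with its holder (318,232) and fixed fork (415,222). In the top view the yoke is at (382,195), the holder at (305,170), the fixed fork at (210,172), and the rod runs (165,230)–(323,246). I'll zoom in on both views.

```bash
python3 - <<'E'
import cv2
def crop(n,x,y,w,h,s,o):
    i=cv2.imread(n)[y:y+h,x:x+w]; i=cv2.resize(i,None,fx=s,fy=s,interpolation=cv2.INTER_CUBIC); i=cv2.convertScaleAbs(i,alpha=1.5,beta=10)
    for k in range(0,w,20): cv2.putText(i,str(x+k),(int(k*s),8),0,.3,(0,0,255)); cv2.line(i,(int(k*s),10),(int(k*s),16),(0,0,255))
    for k in range(0,h,20): cv2.putText(i,str(y+k),(0,int(k*s)+4),0,.3,(0,0,255))
    cv2.imwrite(o,i)
crop("pics/top0.png",190,125,250,130,3.2,"pics/topc.png")
crop("pics/scene0.png",195,160,235,130,3.4,"pics/scenec.png")
E
```

```text
(no output)
```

View pics/topc.png

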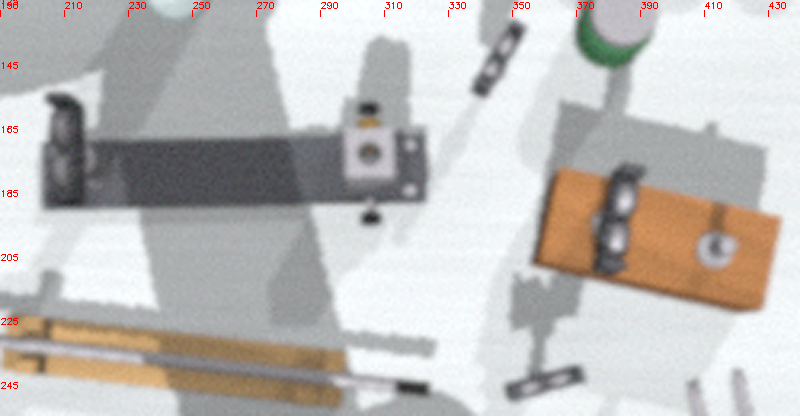

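View pics/scenec.png

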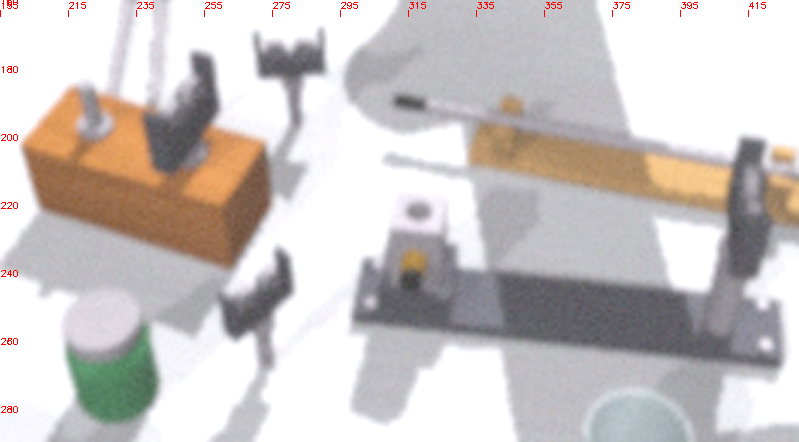

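The crops show the rail squared to within a few degrees, with the brass plunger towards +x and the bore at crop (370,153) in the top view and (419,211) in the scene view. Next I'll fit the rail, block and punty poses from corner matches in both views.

```bash
cat > fit.py <<'E'
from h import *
from scipy.optimize import least_squares
import json
ft=grab_frame("top"); fs=grab_frame("scene")
T=lambda c:(np.array(c)+.5)/3.2-.5+[190,125]
S=lambda c:(np.array(c)+.5)/3.4-.5+[195,160]
def W(p,L):
    c,s=np.cos(p[2]),np.sin(p[2]); x,y,z=L; return [p[0]+c*x-s*y,p[1]+s*x+c*y,z]
def fit(corr,p0,use=None):
    def res(p):
        r=[]
        for f,q,L in corr: r+=list(proj(f,W(p,[p[3] if v=='h' else v for v in L]))[0]-q)
        return np.array(r)
    s=least_squares(res,p0,loss='soft_l1'); print(np.round(s.x,3)); print(np.round(res(s.x).reshape(-1,2),1).tolist()); return s.x
rail=[(ft,T((426,130)),(30,-170,14)),(ft,T((425,200)),(-30,-170,14)),(ft,T((43,208)),(-30,170,14)),
 (ft,T((343,127)),(20,-100,'h')),(ft,T((394,127)),(20,-140,'h')),(ft,T((397,179)),(-20,-140,'h')),(ft,T((345,181)),(-20,-100,'h')),(ft,T((370,153)),(0,-120,'h')),
 (fs,S((353,320)),(30,-170,14)),(fs,S((780,362)),(30,170,14)),
 (fs,S((396,197)),(-20,-140,'h')),(fs,S((447,198)),(-20,-100,'h')),(fs,S((443,232)),(20,-100,'h')),(fs,S((390,231)),(20,-140,'h')),(fs,S((419,211)),(0,-120,'h'))]
print('rail');R=fit(rail,[600,100,0,98])
print('block')
b=[(ft,T((556,168)),(40,95,80)),(ft,T((780,216)),(40,-95,80)),(ft,T((763,306)),(-40,-95,80)),(ft,T((538,262)),(-40,95,80)),
 (fs,S((75,87)),(-40,-95,80)),(fs,S((267,143)),(-40,95,80)),(fs,S((218,207)),(40,95,80)),(fs,S((22,147)),(40,-95,80))]
B=fit(b,[550,-280,-.2,0])[:3]
print('hole',W(B,(0,45,80)),'pin',W(B,(0,-45,80)))
for n in(['punty']):
    for f in(ft,fs):
        d=silhouettes(n,f)[0]; v,u=np.nonzero(d["pixels"]); P=np.array([atz(f,(a,c),40)[:2] for a,c in zip(u,v)])
        m=P.mean(0);U,s,V=np.linalg.svd(P-m,full_matrices=False); t=(P-m)@V[0]; mid=m+V[0]*(t.max()+t.min())/2
        print(n,len(u),mid,V[0],t.max()-t.min())
# yoke: model overlay in both views
def yoke_pts():
    o=[]
    for y in(-10,10):
        for x0,x1,z0,z1 in((-42,42,18,81),):
            o.append([(x0,y,z0),(x1,y,z0),(x1,y,z1),(x0,y,z1)])
    return o
im=[]
y0=W(B,(0,45,80)); yp=[y0[0],y0[1],B[2]]
for f,(x,y,w,h) in((ft,(350,160,90,70)),(fs,(200,160,90,70))):
    s=5;i=cv2.resize(f["pixels"][y:y+h,x:x+w],None,fx=s,fy=s,interpolation=cv2.INTER_CUBIC);i=cv2.convertScaleAbs(i,alpha=1.6,beta=20)
    for q,col in zip(yoke_pts(),((0,0,255),(0,255,0))):
        p=(proj(f,[W(yp,(a,b_,c+80)) for a,b_,c in q])-[x,y]+.5)*s
        cv2.polylines(i,[p.astype(int)],True,col,1)
    im.append(i)
cv2.imwrite("pics/yoke.png",cv2.resize(np.hstack(im),(800,311)))
json.dump(dict(rail=list(R),block=list(B),yoke=yp),open("pose.json","w"))
E
python3 fit.py
```

```text
rail
[6.07945e+02 1.04887e+02 3.80000e-02 1.04852e+02]
[[-0.3, 0.8], [0.5, 0.0], [-1.1, -0.2], [0.2, 0.5], [-0.5, 0.2], [-1.1, -0.9], [-0.1, -1.3], [-0.5, -0.2], [-0.9, -2.4], [1.5, -0.9], [-0.3, -1.4], [-0.2, -0.3], [-0.8, 1.1], [-0.8, -0.1], [-0.5, 0.8]]
block
[ 5.49740e+02 -2.57569e+02 -1.97000e-01  0.00000e+00]
[[0.2, -0.7], [-0.1, -0.6], [-0.6, 0.6], [-0.3, -0.9], [-1.4, -0.7], [-0.0, -1.1], [1.5, -0.5], [-1.0, -0.7]]
hole [np.float64(558.5427692765434), np.float64(-213.438641901277), 80] pin [np.float64(540.9372701099173), np.float64(-301.6998814070416), 80]
punty 682 [439.89959021 148.37170417] [0.09245771 0.99571661] 440.48205931085914
punty 441 [442.65289347 150.68987557] [-0.09441982 -0.99553247] 433.50023521854087
```

View pics/yoke.png

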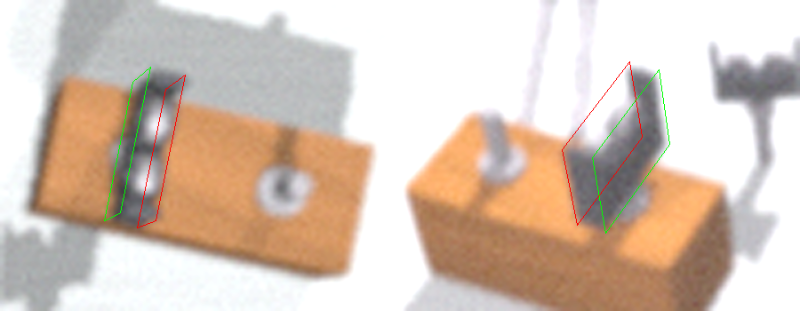

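The overlay matches the yoke to a few mm; the model's left edge is about 110 px against 122 px seen. That is good enough to grasp, since the jaws will self-align it.

```bash
cat >> h.py <<'E'
from scipy.spatial.transform import Rotation as Ro
import json
def down(yaw,tilt=0):
    "tool down, jaw direction (tool z) at world angle yaw from +x; tilt about jaw axis"
    z=np.array([np.cos(yaw),np.sin(yaw),0]); y=np.array([0,0,-1.]); R=Ro.from_matrix(np.c_[np.cross(y,z),y,z])
    return (Ro.from_rotvec(tilt*z)*R).as_rotvec()
E
python3 - <<'E'
from h import *
P=json.load(open('pose.json')); x,y,_=P['yoke']
for k in(np.pi/2,-np.pi/2):
    for yw in(-.17,.038,.038+np.pi/2): print(k,yw,np.round(solve_ik([x,y,250],down(yw+k)),2))
yaw=-.17
k=min((np.pi/2,-np.pi/2),key=lambda k:abs(solve_ik([x,y,250],down(yaw+k))[5]))
move_gripper(60,20)
goto([x,y,270],down(yaw+k)); f0=np.array(read_ft_force())
move_linear([x,y,106],velocity=120); print('d',np.round(read_ft_force()-f0,1))
move_gripper(10,40); print('w',read_gripper_width(),read_ft_force()-f0)
move_linear([x,y,260],velocity=100); sleep(.3); print('lift',np.round(read_ft_force()-f0,2),read_gripper_width(),read_time_s(),read_moment())
f=grab_frame("top");g=grab_frame("scene")
a=cv2.resize(f["pixels"][130:260,310:470],None,fx=2.5,fy=2.5,interpolation=3);b=cv2.resize(g["pixels"][100:230,180:340],None,fx=2.5,fy=2.5,interpolation=3)
cv2.imwrite("pics/lift.png",np.hstack([a,b]))
E
```

```text
1.5707963267948966 -0.17 [-0.38  0.37  1.68 -0.    1.1  -1.79]
1.5707963267948966 0.038 [-0.38  0.37  1.68 -0.    1.1  -1.99]Traceback (most recent call last):
  File "<stdin>", line 4, in <module>
    return _wrapfunc(a, 'round', decimals=decimals, out=out)
    return _wrapit(obj, method, *args, **kwds)
    result = getattr(arr, method)(*args, **kwds)
TypeError: unsupported operand type(s) for *: 'NoneType' and 'float'
```

```bash
cat > s1.py <<'E'
from h import *
P=json.load(open('pose.json')); x,y,_=P['yoke']
yaw=-.17; k=-np.pi/2
print(np.round(solve_ik([x,y,250],down(yaw+k)),2))
move_gripper(60,20)
goto([x,y,270],down(yaw+k)); f0=np.array(read_ft_force())
move_linear([x,y,106],velocity=120); print('d',np.round(read_ft_force()-f0,1))
move_gripper(10,40); print('w',read_gripper_width(),np.round(read_ft_force()-f0,1))
move_linear([x,y,260],velocity=100); sleep(.3); print('lift',np.round(read_ft_force()-f0,2),read_gripper_width(),read_time_s(),read_moment())
f=grab_frame("top");g=grab_frame("scene")
a=cv2.resize(f["pixels"][130:260,310:470],None,fx=2.5,fy=2.5,interpolation=3);b=cv2.resize(g["pixels"][100:230,180:340],None,fx=2.5,fy=2.5,interpolation=3)
cv2.imwrite("pics/lift.png",np.hstack([a,b]))
E
python3 s1.py
```

```text
[-0.38  0.37  1.68  0.    1.1   1.36]
d [-0.2 -0.  -0.3]
w 19.97461825127226 [-0.8 -0.6  0.2]
lift [-0.88  0.16 -4.82] 19.713894869685564 9.1833 [0.04672435 0.13018193 0.02955068]
```

View pics/lift.png

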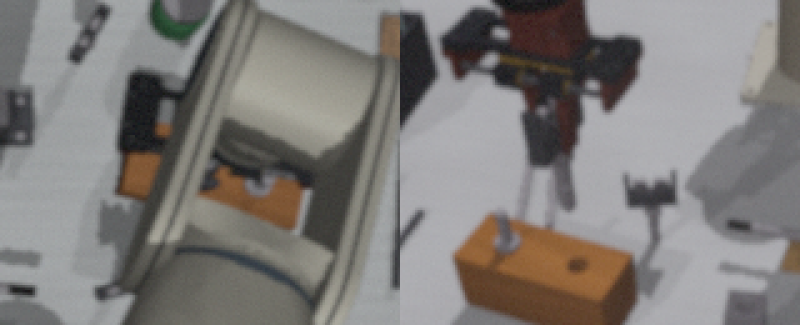

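The yoke is gripped (19.7 mm) and out of the block, and the lookalike at scene ~(650,190) in the crop is untouched. I'll hover over the bore and compare foot and bore in the scene view.

```bash
cat > s2.py <<'E'
from h import *
P=json.load(open('pose.json')); X,Y,yw,h=P['rail']
b=[X+np.sin(yw)*120,Y-np.cos(yw)*120]; print('bore',b)
goto([*b,260],down(yw-np.pi/2)); move_linear([*b,208],velocity=100); sleep(.2)
print(np.round(read_eef_pos(),1),np.round(read_ft_force(),2),np.round(read_moment(),3),read_time_s())
g=grab_frame("scene"); cv2.imwrite("pics/hover_raw.png",g["pixels"])
x,y,w,hh=260,130,110,120; s=5
i=cv2.resize(g["pixels"][y:y+hh,x:x+w],None,fx=s,fy=s,interpolation=3); i=cv2.convertScaleAbs(i,alpha=1.4,beta=15)
t=np.linspace(0,2*np.pi,40)
tc=read_eef_pos()
for r,z,c in((9.5,h,(0,0,255)),(15,tc[2]-26,(0,255,0)),(5,tc[2]-96,(255,255,0)),(9,tc[2]-90,(255,255,0))):
    q=(proj(g,np.c_[b[0]+r*np.cos(t),b[1]+r*np.sin(t),0*t+z])-[x,y]+.5)*s
    cv2.polylines(i,[q.astype(int)],True,c,1)
cv2.imwrite("pics/hover.png",i)
E
python3 s2.py
```

```text
bore [np.float64(612.459386599157), np.float64(-15.027761016822097)]
[613.  -15.1 208.9] [-0.64 -0.21 -4.33] [ 0.039  0.165 -0.05 ] 10.9833
```

View pics/hover.png

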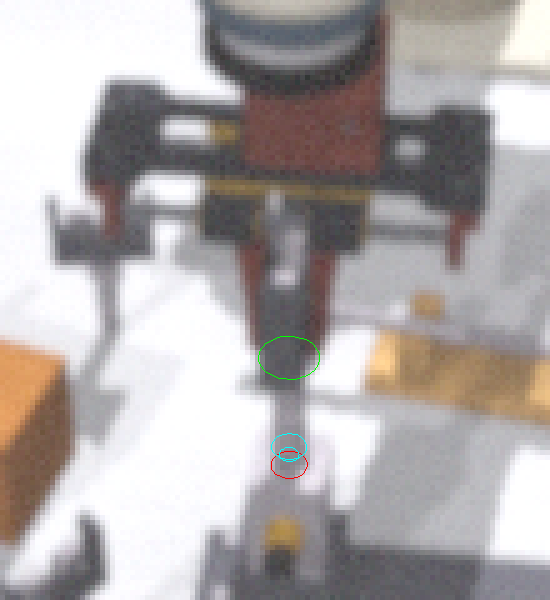

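The foot sits in line with the bore, with the stem at column ~290 and the model at 289. I'll check the depth (x) direction numerically with an image row profile along the stem and fork.

```bash
python3 - <<'E'
from h import *
g=grab_frame("scene"); tc=np.array(read_eef_pos()); o=tc-[0,0,26]
P=json.load(open('pose.json'));yw=P['rail'][2]
R=lambda p:o+Ro.from_euler('z',yw).apply(p)
for n,p in dict(forkbot=(42,0,18),forktopfront=(42,0,81),backtop=(-42,0,81),collarfront=(15,0,0),foot=(5,0,-70),taper=(9,0,-64)).items(): print(n,np.round(proj(g,R(p))[0],1), 'per10mm x',np.round(proj(g,R(np.array(p)+[10,0,0]))[0]-proj(g,R(p))[0],1))
G=cv2.cvtColor(g["pixels"],6)
print('col 316-319', {r:int(G[r,316:320].mean()) for r in range(165,232)})
print('row213',G[213,305:330],'row 222',G[222,300:335])
d=silhouettes("yoke",g)
for q in d:
    v,u=np.nonzero(q["pixels"]);print(q["at"],q["conf"],u.min(),u.max(),v.min(),v.max())
E
```

```text
forkbot [315.  208.1] per10mm x [-0.6  3.1]
forktopfront [314.9 188.3] per10mm x [-0.6  3. ]
backtop [319.7 164.6] per10mm x [-0.5  2.7]
collarfront [316.5 205.4] per10mm x [-0.6  2.9]
foot [317.1 222. ] per10mm x [-0.5  2.9]
taper [316.9 221.5] per10mm x [-0.5  2.9]
col 316-319 {165: 42, 166: 52, 167: 63, 168: 70, 169: 65, 170: 60, 171: 58, 172: 60, 173: 68, 174: 69, 175: 75, 176: 87, 177: 95, 178: 97, 179: 91, 180: 90, 181: 90, 182: 89, 183: 98, 184: 111, 185: 117, 186: 103, 187: 81, 188: 62, 189: 59, 190: 57, 191: 54, 192: 53, 193: 53, 194: 51, 195: 52, 196: 52, 197: 51, 198: 54, 199: 53, 200: 54, 201: 54, 202: 55, 203: 54, 204: 53, 205: 57, 206: 59, 207: 65, 208: 79, 209: 88, 210: 91, 211: 94, 212: 96, 213: 99, 214: 98, 215: 93, 216: 92, 217: 90, 218: 92, 219: 90, 220: 90, 221: 86, 222: 84, 223: 89, 224: 92, 225: 99, 226: 104, 227: 105, 228: 100, 229: 95, 230: 94, 231: 93}
row213 [171 172 174 174 174 174 173 171 160 134 108 100 101 100  98 111 145 162
 171 171 170 169 168 167 166] row 222 [169 169 170 171 170 171 171 171 169 169 163 156 151 146 119  96  85  83
  81  89  97 116 142 154 154 150 149 162 172 173 175 171 162 144 121]
[271.7, 250.4] 0.88 259 281 234 268
[317.2, 196.0] 0.87 312 321 169 221
[282.5, 178.9] 0.8 270 291 169 196
```

Image and model agree within ~2–3 mm: fork bottom at row 208 matches the 208.1 predicted, and the stem column matches too. The tapered foot captures about ±6 mm, so I'll do a force-guarded insertion.

```bash
cat > s3.py <<'E'
from h import *
import sys
zend=float(sys.argv[1]); step=float(sys.argv[2]); fmax=float(sys.argv[3])
c=np.array(json.load(open('cmd.json')) if len(sys.argv)<5 else [612.5,-15,208.])
f0=np.array([-.64,-.21,-4.33]); log=[]
while c[2]>zend:
    c[2]-=step; move_linear(c.tolist(),velocity=20)
    F=np.array(read_ft_force())-f0; p=np.array(read_eef_pos()); log.append(np.r_[c,p[2],F])
    if F[2]>fmax: print('STOP fz'); break
    L=F[:2]
    if np.linalg.norm(L)>1.5: c[:2]+=np.clip(.25*L,-.6,.6)
    if np.linalg.norm(L)>15: print('STOP lateral'); break
json.dump(c.tolist(),open('cmd.json','w'))
print(np.round(np.array(log),1)); print(read_time_s(),np.round(read_eef_pos(),2),np.round(read_moment(),2))
E
python3 s3.py 186 1.5 8 init
```

```text
[[ 6.125e+02 -1.500e+01  2.065e+02  2.064e+02  6.000e-01  2.000e-01
   3.000e-01]
 [ 6.125e+02 -1.500e+01  2.050e+02  2.048e+02  9.000e-01  2.000e-01
  -1.000e-01]
 [ 6.125e+02 -1.500e+01  2.035e+02  2.034e+02 -5.000e-01  2.000e-01
   1.100e+00]
 [ 6.125e+02 -1.500e+01  2.020e+02  2.019e+02 -2.000e-01  1.000e-01
   0.000e+00]
 [ 6.125e+02 -1.500e+01  2.005e+02  2.003e+02  1.500e+00  6.000e-01
   2.000e-01]
 [ 6.129e+02 -1.490e+01  1.990e+02  1.989e+02 -4.000e-01 -0.000e+00
   3.000e-01]
 [ 6.129e+02 -1.490e+01  1.975e+02  1.974e+02  6.000e-01  6.000e-01
  -5.000e-01]
 [ 6.129e+02 -1.490e+01  1.960e+02  1.959e+02  1.000e-01  2.000e-01
  -8.000e-01]
 [ 6.129e+02 -1.490e+01  1.945e+02  1.944e+02  3.000e-01  2.000e-01
  -6.000e-01]
 [ 6.129e+02 -1.490e+01  1.930e+02  1.929e+02  9.000e-01  1.000e-01
  -7.000e-01]
 [ 6.129e+02 -1.490e+01  1.915e+02  1.914e+02 -4.000e-01  1.000e+00
  -7.000e-01]
 [ 6.129e+02 -1.490e+01  1.900e+02  1.899e+02 -3.000e-01  4.000e-01
  -0.000e+00]
 [ 6.129e+02 -1.490e+01  1.885e+02  1.884e+02  5.000e-01  5.000e-01
  -1.100e+00]
 [ 6.129e+02 -1.490e+01  1.870e+02  1.869e+02 -2.000e-01  1.100e+00
   5.000e-01]
 [ 6.129e+02 -1.490e+01  1.855e+02  1.854e+02  0.000e+00  5.000e-01
  -8.000e-01]]
14.8833 [612.84 -14.85 185.35] [ 0.07  0.3  -0.01]
```

```bash
python3 s3.py 165 1.5 16
```

```text
[[ 6.129e+02 -1.490e+01  1.840e+02  1.838e+02 -1.400e+00 -2.000e-01
  -8.000e-01]
 [ 6.129e+02 -1.490e+01  1.825e+02  1.824e+02  8.000e-01  2.000e-01
   1.000e-01]
 [ 6.129e+02 -1.490e+01  1.810e+02  1.808e+02  5.000e-01  2.000e-01
  -7.000e-01]
 [ 6.129e+02 -1.490e+01  1.795e+02  1.794e+02 -3.000e-01  1.000e+00
  -5.000e-01]
 [ 6.129e+02 -1.490e+01  1.780e+02  1.779e+02  1.000e-01  2.000e-01
  -1.000e+00]
 [ 6.129e+02 -1.490e+01  1.765e+02  1.764e+02  3.000e-01  8.000e-01
  -8.000e-01]
 [ 6.129e+02 -1.490e+01  1.750e+02  1.749e+02 -4.000e-01  4.000e-01
  -8.000e-01]
 [ 6.129e+02 -1.490e+01  1.735e+02  1.734e+02 -2.000e-01  1.100e+00
   4.000e-01]
 [ 6.129e+02 -1.490e+01  1.720e+02  1.717e+02 -3.000e+00  5.000e-01
   1.000e+00]
 [ 6.123e+02 -1.470e+01  1.705e+02  1.705e+02 -3.100e+00  7.000e-01
   2.900e+00]
 [ 6.117e+02 -1.450e+01  1.690e+02  1.695e+02 -1.800e+00  2.000e-01
   7.100e+00]
 [ 6.112e+02 -1.450e+01  1.675e+02  1.680e+02 -2.400e+00  2.000e-01
   8.100e+00]
 [ 6.106e+02 -1.450e+01  1.660e+02  1.660e+02  2.800e+00  1.000e-01
   2.300e+00]
 [ 6.112e+02 -1.440e+01  1.645e+02  1.642e+02  2.800e+00 -1.400e+00
   1.500e+00]]
18.3833 [611.64 -14.56 164.24] [-0.23 -0.17  0.  ]
```

Plunger passed at ~8 N, and the contact height agrees with h ≈ 105. Continuing down.

```bash
python3 s3.py 136 1.5 16 | tail -9; python3 s3.py 122 0.75 14
```

```text
[ 6.121e+02 -1.470e+01  1.405e+02  1.401e+02 -1.000e-01  3.000e-01
   2.000e+00]
 [ 6.121e+02 -1.470e+01  1.390e+02  1.386e+02  1.000e-01  1.000e-01
   8.000e-01]
 [ 6.121e+02 -1.470e+01  1.375e+02  1.370e+02 -1.200e+00  1.500e+00
  -1.100e+00]
 [ 6.118e+02 -1.440e+01  1.360e+02  1.356e+02  1.200e+00 -1.800e+00
  -4.100e+00]]
23.1333 [611.84 -14.55 135.6 ] [-0.24  0.09 -0.04]
STOP fz
[[ 6.121e+02 -1.480e+01  1.352e+02  1.351e+02 -7.000e-01  1.200e+00
  -6.000e-01]
 [ 6.121e+02 -1.480e+01  1.345e+02  1.350e+02 -3.400e+00  1.700e+00
   7.200e+00]
 [ 6.115e+02 -1.440e+01  1.338e+02  1.349e+02 -5.100e+00 -7.000e-01
   1.140e+01]
 [ 6.109e+02 -1.460e+01  1.330e+02  1.349e+02 -4.300e+00 -2.000e-01
   1.510e+01]]
24.1333 [611.94 -14.74 134.92] [ 0.12  1.26 -0.02]
```

The collar landed at TCP z ≈ 134.9, right after a −4 N pull-in typical of a groove snap. I'll relax the force, release, retreat and check.

```bash
python3 - <<'E'
from h import *
move_linear([612.0,-14.8,134.6],velocity=20); print(np.round(read_ft_force(),1))
move_gripper(60); move_linear([612,-14.8,260],velocity=150)
P=json.load(open('pose.json')); 
# step clear toward the punty
goto([441,149.5,180],down(np.arctan2(-.0934,.9956)))
print(np.round(read_joint_positions(),2),read_time_s())
g=grab_frame("scene");f=grab_frame("top")
for n,fr in(("g",g),("f",f)): cv2.imwrite(f"pics/home_{n}.png",fr["pixels"])
a=cv2.convertScaleAbs(cv2.resize(g["pixels"][180:280,290:440],None,fx=4,fy=4,interpolation=3),alpha=1.5,beta=10)
b=cv2.convertScaleAbs(cv2.resize(f["pixels"][145:225,190:340],None,fx=4,fy=4,interpolation=3),alpha=1.5,beta=10)
i=np.vstack([a,b]); cv2.imwrite("pics/home.png",cv2.resize(i,None,fx=.83,fy=.83))
E
```

```text
[-5.5  0.9  5.4]
[ 0.3   0.27  2.01 -0.    0.86  0.4 ] 27.175
```

View pics/home.png

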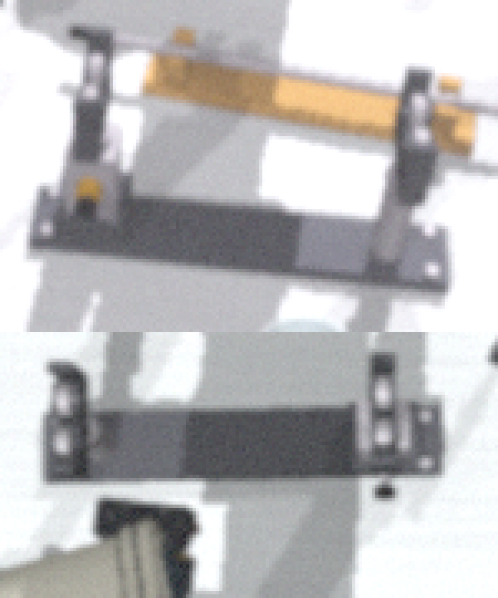

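The yoke stands on the holder, squared with the fixed fork (scene crop ~(92,75), top crop ~(383,410)). Now the punty.

```bash
python3 - <<'E'
from h import *
c=[441.3,149.5]
sleep(.1); f0=np.mean([read_ft_force() for _ in range(5)],axis=0)
move_gripper(44,20); move_linear([*c,58],velocity=120)
for z in np.arange(55,35.5,-2.5):
    move_linear([*c,z],velocity=40); F=np.array(read_ft_force())-f0; print(z,np.round(F,1))
    if F[2]>4: z+=1.5; move_linear([*c,z],velocity=40); break
move_gripper(4,45); print('w',read_gripper_width(),z,read_eef_pos(),np.round(read_ft_force()-f0,1))
move_linear([*c,z+30],velocity=60); sleep(.2); print(np.round(read_ft_force()-f0,2),np.round(read_moment(),2),read_gripper_width(),read_time_s())
json.dump(dict(z=float(z),f0=f0.tolist()),open('rod.json','w'))
E
```

```text
55.0 [ 0.5 -0.8 -0.2]
52.5 [-0.7 -0.9  0.4]
50.0 [-0.1 -0.3  0. ]
47.5 [-1.3 -0.8 -0.8]
45.0 [-0.7  0.4  0.2]
42.5 [ 0.2 -1.5 -0.1]
40.0 [-0.8  0.3 -0.4]
37.5 [-0.4 -0.9 -0.3]
w 11.17819325130617 37.5 [441.06427362 149.44462698  37.48082782] [-2.2 -0.2  0.4]
[-0.61 -0.8  -3.44] [-0.04  0.02 -0.01] 10.76362474546551 32.4917
```

```bash
cat > s5.py <<'E'
from h import *
d=json.load(open('rod.json')); f0=np.array(d['f0'])
X,Y,yw,h=json.load(open('pose.json'))['rail']; X-=.4
move_linear([441.3,149.5,245],velocity=180)
o=down(yw,-.035)
move_linear([X,Y,245],o,velocity=120); sleep(.2)
f1=np.mean([read_ft_force() for _ in range(5)],axis=0); print(np.round(f1-f0,2),read_gripper_width(),read_time_s())
move_linear([X,Y,190],velocity=100)
log=[]
for z in np.arange(188,158,-1.5):
    move_linear([X,Y,z],velocity=30); F=np.array(read_ft_force())-f1; M=np.array(read_moment()); log.append(np.r_[z,read_eef_pos()[2],F,M])
    if F[2]>4 or np.linalg.norm(F[:2])>8: break
print(np.round(log[-8:],2),read_time_s())
g=grab_frame("scene"); cv2.imwrite("pics/lay.png",cv2.convertScaleAbs(cv2.resize(g["pixels"][110:280,250:480],None,fx=3.4,fy=3.4,interpolation=3),alpha=1.4,beta=10))
E
python3 s5.py
```

```text
[ 0.34  0.35 -3.9 ] 11.057015887657682 35.4083
[[ 1.7750e+02  1.7737e+02 -9.8000e-01 -5.0000e-01  9.3000e-01 -6.0000e-02
   5.0000e-02 -0.0000e+00]
 [ 1.7600e+02  1.7586e+02 -6.5000e-01 -1.2200e+00  1.7000e+00  1.0000e-02
   8.0000e-02 -5.0000e-02]
 [ 1.7450e+02  1.7436e+02 -6.1000e-01  4.1000e-01  1.4600e+00  2.0000e-02
   1.0000e-01 -3.0000e-02]
 [ 1.7300e+02  1.7284e+02 -5.8000e-01 -9.0000e-02  1.5000e-01  2.0000e-02
   9.0000e-02 -3.0000e-02]
 [ 1.7150e+02  1.7136e+02 -8.0000e-01 -1.0600e+00  5.3000e-01 -2.0000e-02
   4.0000e-02  3.0000e-02]
 [ 1.7000e+02  1.6986e+02 -2.8000e-01 -8.2000e-01  7.9000e-01 -5.0000e-02
   8.0000e-02 -4.0000e-02]
 [ 1.6850e+02  1.6834e+02 -2.0600e+00  3.1000e-01  9.4000e-01 -4.0000e-02
   1.2000e-01 -1.3000e-01]
 [ 1.6700e+02  1.6714e+02 -4.3600e+00 -1.1900e+00  5.2700e+00 -1.1000e-01
   7.7000e-01 -3.0000e-02]] 39.8583
```

View pics/lay.png

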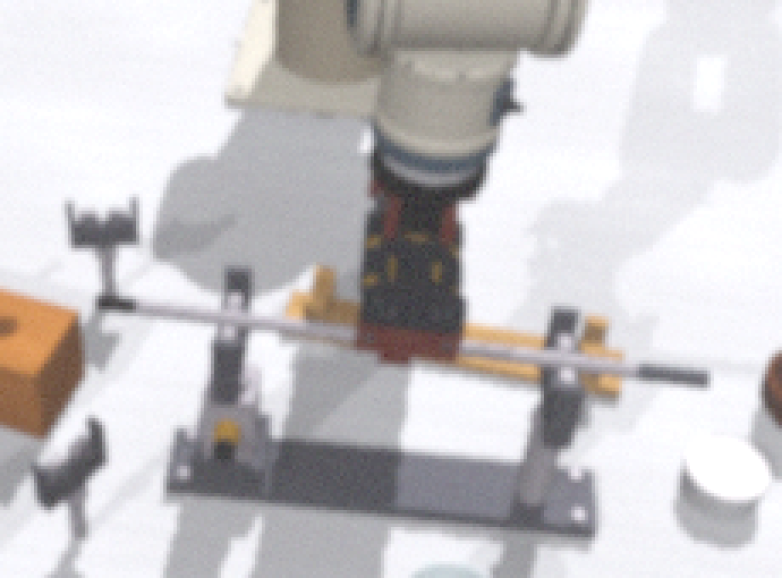

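The rod lies across both forks (~(237,315) and (562,357)), with contact at the predicted height. A slight −x push suggests a small offset, so I'll ease it and release.

```bash
python3 - <<'E'
from h import *
p=np.array(read_eef_pos())
f=np.array(read_ft_force()); print(np.round(f,1))
X,Y=607.5,104.9
move_linear([X-1,Y,166.6],velocity=20); print(np.round(read_ft_force()-f,1))
move_gripper(40); sleep(.3)
move_linear([X-1,Y,240],velocity=100); move_linear([480,Y,330],velocity=200); goto([400,250,330],down(0)); sleep(.3)
print(read_time_s())
g=grab_frame("scene");t=grab_frame("top")
a=cv2.resize(g["pixels"][180:290,260:480],None,fx=3,fy=3,interpolation=3);b=cv2.resize(t["pixels"][130:220,140:360],None,fx=3,fy=3,interpolation=3)
cv2.imwrite("pics/end.png",cv2.convertScaleAbs(np.vstack([a,b])[:600],alpha=1.5,beta=10))
for n,fr in(("g",g),("t",t)): cv2.imwrite(f"pics/end_{n}.png",fr["pixels"])
# axis check
R=json.load(open('pose.json'))['rail']; c,s=np.cos(R[2]),np.sin(R[2])
for nm,fr in(("scene",g),("top",t)):
    d=silhouettes("punty",fr)[0]; v,u=np.nonzero(d["pixels"]); vx,vy,x0,y0=cv2.fitLine(np.c_[u,v].astype(np.float32),cv2.DIST_HUBER,0,.01,.01).ravel()
    for n,l,zz in(("yoke",-120,175.4),("rail",120,164.5)):
        q=proj(fr,[R[0]-s*l,R[1]+c*l,zz])[0]; print(nm,n,np.round(q,1),'px off axis',round(float((q[0]-x0)*-vy+(q[1]-y0)*vx),2),'u range',u.min(),u.max())
E
```

```text
[-3.9 -0.8  3. ]
[3.6 0.7 1.4]
43.9083
scene yoke [317.4 203.1] px off axis -0.45 u range 278 459
scene rail [415.8 215.6] px off axis -0.65 u range 278 459
top yoke [304.7 168.1] px off axis -0.61 u range 169 346
top rail [208.4 170.6] px off axis -0.49 u range 169 346
```

View pics/end.png

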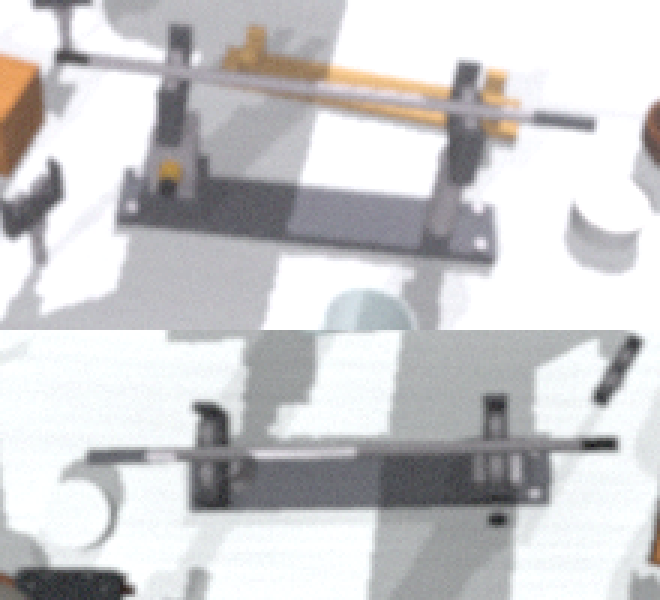

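Rod axis is within ~0.65 px (~2 mm) of both saddle points in both views. The plunger contact (foot at ~76 mm) and the pull-in just before landing both fit a holder top of ~109 mm, matching the landing height, so the yoke is home. Handing in.

```bash
python3 -c "
from rig import *
hand_in(); print(read_time_s())"
```

```text
the job is handed in; nothing more can be done
the job is handed in; nothing more can be done
```

The yoke is seated in the post holder, the punty rod lies across both forks, and I handed the job in after about 44 s of the 72 s allowed. `hand_in()` gives no verdict.

- **Yoke:** I lifted it from the tool block and lowered it into the bore under force control. It passed the plunger at about 8 N. It was pulled in with about 4 N just before the collar landed, and my final press was about 15 N. In the pictures it stands squared to the other fork.
- **Punty:** I gripped it at its middle and lowered it until it touched at the predicted height. I eased off a small sideways force before letting go. Its axis is within about 0.65 px (about 2 mm) of both saddle points in both cameras, and the arm is clear.
- **Bystanders:** The arm touched none that I could tell. I didn't re-measure their positions at the end.

**Disagreement:** the first camera fit put the holder top at about 105 mm, but the landing height gave about 109 mm. The height of first plunger contact and the rod's contact height both fit 109 mm. The plunger's travel can't be seen directly, so I judge the snap only from the force trace and these heights.

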